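# Snug the fill plug of a warming plate with an adjustable wrench

### The arm

A 6-joint arm with a two-finger parallel gripper is mounted at the origin on the work surface. World frame = base frame: x ahead of the robot, y to its left, z up, the work surface at z = 0. Lengths are in m, angles in degrees, forces in N, time in s.
With the tool pointing down it reaches from about 0.325 to 0.85 m from the base axis. Payload 15.5 kg.
Tool frame: the origin (TCP) lies at the very end of the fingers, on their centre line; the grasp point (between the pads) lies arm.grip_depth behind it (arm.grip_depth is the distance from the TCP to the grasp point, in m); z points along the fingers, y is the line along which they close (so a half turn about z gives the same grasp; the last joint's range is limited). The gripper opens to 91 mm and grips with 3 to 60 N. Pads are 32 mm wide; open, the fingers measure 118 mm over their backs; the gripper's body (76 mm by 178 mm) begins 60 mm behind the grasp point.
Start: joints at [-73.654, 28.281, 77.091, -0, 74.628, -5.472], TCP at [0.232, -0.58, 0.214] pointing down, gripper open.
Joint ranges: [-166.48, 166.48], [-47.26, 123.95], [12.59, 153.08], [-70.14, 250.14], [6.76, 159.57], [-176.63, 176.63]. Speed limits (degrees/s): [108.29, 108.29, 147.25, 172.46, 172.46, 172.46].

### API

Orientations are given as a 3x3 rotation matrix whose columns are the frame's x, y, z axes.
In Python, from rig import arm gives the robot as it stands. Calls block until the motion is done:
- arm.move_to(position, orientation): joint-space move of the TCP to a pose.
- arm.move_l(position, orientation=None, feed=0.15): straight line of the TCP; orientation=None keeps the orientation; feed is the mean speed in m/s.
- arm.move_joints(angles): joint-space move.
- arm.grip(opening): finger opening in m; the grip force is fixed at half the most; returns when the fingers have stopped.
- arm.sleep(seconds).
- arm.solve_ik(position, orientation): joint angles nearest the present ones, or None.
- arm.snapshot(name): name is "scene" or "top"; returns the picture (384x512x3 uint8, red, green, blue); there is no depth.
- arm.get_calibration(name): a dict with "intrinsics" (3x3 intrinsics, pixels), "cam_to_world" (4x4, takes a point from camera to world coordinates). Camera axes: x right, y down, z forward; pixel columns grow to the right and rows downward; lengths in m; the calibration is good to about 2 mm. A picture is of the moment at which its call begins. get_calibration takes no time and is no camera call.
A pose or a line that the arm cannot do raises arm.Unreachable and nothing moves.
- arm.sign_off(): hands the job in; it is judged then, once.
Readings, each from a call of its own:
- arm.current_t(): time.
- arm.current_joint_positions(): joint angles.
- arm.current_dq(): joint speeds.
- arm.current_tau(): joint torques, N m.
- arm.current_ee_pos(): TCP position.
- arm.current_tool_rot(): TCP orientation.
- arm.current_force(): force on the tool from outside, world axes, zero at the start.
- arm.current_torque(): the same for the moment, N m.
- arm.current_width(): finger opening in m.
- arm.current_grasp_force(): force on a finger pad.
Only numpy, scipy, OpenCV 4.12 (cv2) and the standard library are available. Lean on these libraries where they do the work, as an engineer would, in place of code of your own. Each camera call takes 0.05 s, during which the arm holds its last target. There are 200 camera calls.

### The job

The hexagonal brass fill plug on top of the steel warming plate is only finger-tight. Slide the adjustable wrench out from under the clear riser, fit it flat over the plug with its jaws rolled shut by the worm until they just fit the hexagon, then turn the plug clockwise until it goes snug (about half a newton-metre) without forcing it further. Leave the wrench lying flat on the plate, closed on the plug, and do not shift or knock over the glassware and other things around.

Things in the scene. Friction and masses are not known exactly. Their poses are not given: they have to be found in the camera images.
- wrench: Plain steel adjustable wrench, 182 mm long, 14 thick, 0.25-0.4 kg, lying flat, z up. Origin: underside, centre of a fitted 32 mm hexagon. Head x -60 to -21 mm (the flat throat), y -24 to +32; jaws from there to x = +22, each 16 thick in y: fixed jaw's face at y = +16, moving jaw's face at y = 16 minus the gap. Handle to -x. Centre of mass near x = -55.
- handle (a point): Middle of the wrench's handle, at wrench x = -110, y = 0, mid-thickness (7 mm up). Axes as the wrench. The handle is a bar 24 mm wide in y, from wrench x = -60 to -160 mm. At the start the head lies under the clear riser and only the handle sticks out: slide the wrench some 90 mm along its handle (-x) before lifting it.
- worm_top (a point): Top of the knurled worm, a roller of radius 10 mm, 16 long, axis along wrench y, at wrench x = -38, y = -8, z = 21 (7 mm proud of the head). Rub a shut fingertip over it towards the jaws (+x) to close them, towards the handle to open: 1.25 mm of jaw per rad, 0.125 per mm rubbed. Rubbing takes about 5 N: press with 8 to 15 N (high grip). It stays where left and holds the jaw against 36 N.
- jaw (a joint): Gap between the wrench's jaws in m: 0.036 to 0.041 at the start (up to 0.044). The plug's hexagon is 0.032 across flats, so the jaws just fit it below 0.0336.
- plug_top (a point): Centre of the top of the brass plug's hexagonal head, z up: 32 mm across flats, 37 across corners, 22 high, its foot 1 mm above the plate's top. Two flats are parallel to this point's x axis, the others at 60 and 120 degrees to it. A wrench lying flat on the plate round it is at the right height.
- plug (a joint): Angle of the plug in rad, growing clockwise from above (tightening); 0 to 0.5 at the start. Tapered thread without a stop: the torque to turn it is 0.1 N m at 0 and grows by 0.3 N m per rad. Snug from 1.2 rad (0.45 N m); half a N m is 1.36 rad; forced beyond 1.75 rad (0.62 N m). It stays where it is left.
- plate: Fixed warming plate, stainless box 260 (x) by 250 (y) by 60 mm high; origin under its centre, flat top at z = 60. On the top: the hexagonal plug at x = -15, y = -10; a round black vent cap (not the plug), 36 across, 30 high, at x = -30, y = +80; a grey console 35 high at x = +100 to +130, over the whole width. The handle cannot swing through these.
- stand: Fixed black tool mat 260 (x) by 240 (y) by 4 mm, origin under its centre, with a clear acrylic riser over its +x half: sheet from x = -5 to +125, y -80 to +80, underside at z = 42, top at z = 47; side walls at y = -80 to -75 and 75 to 80; open towards -x, where the wrench's handle sticks out.
- dishes: clear Petri dish, 86 mm across, 15 high, lying on top of the acrylic riser (bystander, loose; origin under its centre)
- marker: white and grey square marker pen lying on the mat, 120 mm long along its x, 12 thick (bystander, loose; origin under its centre)
- jar: glass jar with white cap on the mat, 44 mm across, 45 high (bystander, loose; origin under its centre)
- vial: amber vial with yellow cap standing on the warming plate, 36 mm across, 55 high (bystander, loose; origin under its centre)
- beaker: glass beaker, 72 mm across, 95 high (bystander, loose; origin under its centre)
- flask: amber bottle, 60 mm across, 90 high, yellow cap (bystander, loose; origin under its centre)
Not all that is in view belongs to the job. Of the things shaped like the wrench, the steel one is meant.

How it is judged (in metres and radians):
On the way, in this order (a step that is already met when the one before it is completed fails the run):
1. the wrench lies flat round the plug with its jaws rolled shut to a just fit (horizontal distance between wrench and plug_top below 0.012 m and z of wrench in the frame of plate below 0.066 m and angle between wrench's own z axis and vertical below 0.1 rad and value of joint jaw below 0.0336 m), for 0.2 s.
2. the plug is turned snug with the wrench fitted (all of step 1 and value of joint plug above 1.2 rad), for 0.2 s.
At the end, for the whole second after the job is handed in: The plug stands snug (joint between 1.2 and 1.75 rad); the wrench lies flat (within 0.1 rad) and still on the plate round the plug, its fit centre within 12 mm of the plug's centre, jaw gap below 33.6 mm (all of step 2 and value of joint plug below 1.75 rad and linear speed of wrench below 0.02 m/s and angular speed of wrench below 0.1 rad/s); the robot touches nothing.
It fails at once if the plug is forced beyond 1.75 rad (0.62 N m) (value of joint plug above 1.75 rad).
It fails at once if a bystander is shifted by more than 30 mm or tipped (distance of any of dishes, marker, jar, vial, beaker, flask from where it was at the start of the episode above 0.03 m or angle between any of dishes, marker, jar, vial, beaker, flask's own z axis and vertical above 0.35 rad).
It fails at once if the plug is turned to snug with slack jaws (value of joint plug above 0.8 rad and value of joint jaw above 0.035 m).
It also fails if it takes over 69 s, if anything falls off the work surface, if the arm or the gripper's body presses on something with over 40 N, if the wrist force passes 120 N, or if a joint passes its speed limit or range.

## Working session

There is one attempt and no reset: what is moved stays moved. The work goes in short steps, each a Python script; the robot and the scene stay as the last script left them, time stands still between calls to the robot, and variables do not carry over. Pictures are saved under pics/ and viewed, at most 10 in all, crops included, and the job is handed in when it is done.

```bash
ls; mkdir -p pics
python3 - <<'E'
from rig import arm
import cv2,numpy as np
for n in("scene","top"):
    im=arm.snapshot(n); cv2.imwrite(f"pics/{n}0.png",cv2.resize(im[:,:,::-1],(800,600),interpolation=cv2.INTER_CUBIC))
    cv2.imwrite(f"pics/raw_{n}0.png",im[:,:,::-1])
    c=arm.get_calibration(n);print(n,np.round(c["intrinsics"],1).tolist(),np.round(c["cam_to_world"],4).tolist())
print(arm.grip_depth,arm.current_t(),arm.current_width(),arm.current_tool_rot())
E
```

```text
pics
scene [[400.1, 0.0, 260.7], [0.0, 400.1, 198.2], [0.0, 0.0, 1.0]] [[0.6808, 0.6422, -0.3523, 0.8381], [0.7323, -0.5877, 0.3438, -0.3257], [0.0138, -0.4921, -0.8704, 0.9042], [0.0, 0.0, 0.0, 1.0]]
top [[463.3, 0.0, 255.0], [0.0, 463.3, 193.0], [0.0, 0.0, 1.0]] [[-0.0018, -0.9942, 0.1071, 0.3764], [-0.9998, 0.004, 0.0205, 0.0082], [-0.0208, -0.1071, -0.994, 1.1996], [0.0, 0.0, 0.0, 1.0]]
0.0188 0.1 0.09124374338199576 [[ 9.28362668e-01  3.71675486e-01 -2.99977407e-04]
 [ 3.71675592e-01 -9.28362100e-01  1.03230336e-03]
 [ 1.05194198e-04 -1.06984618e-03 -9.99999422e-01]]
```

View pics/scene0.png

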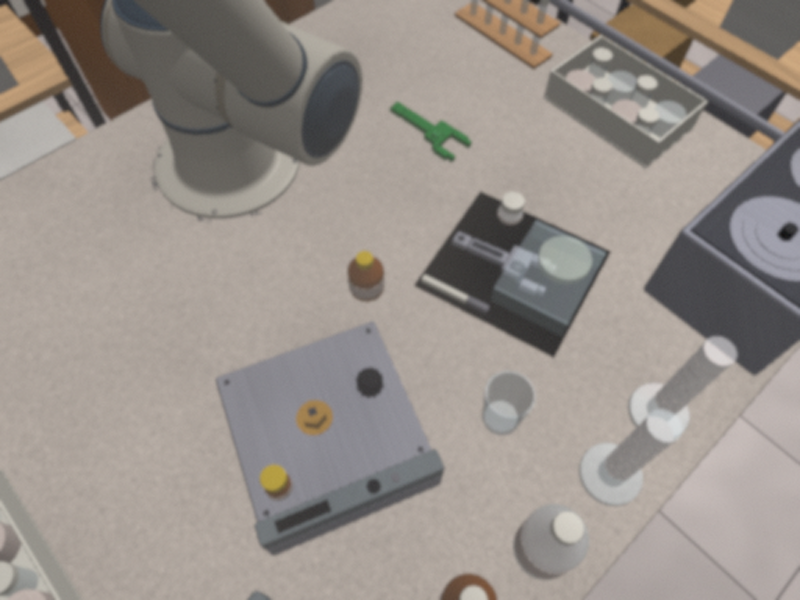

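View pics/top0.png

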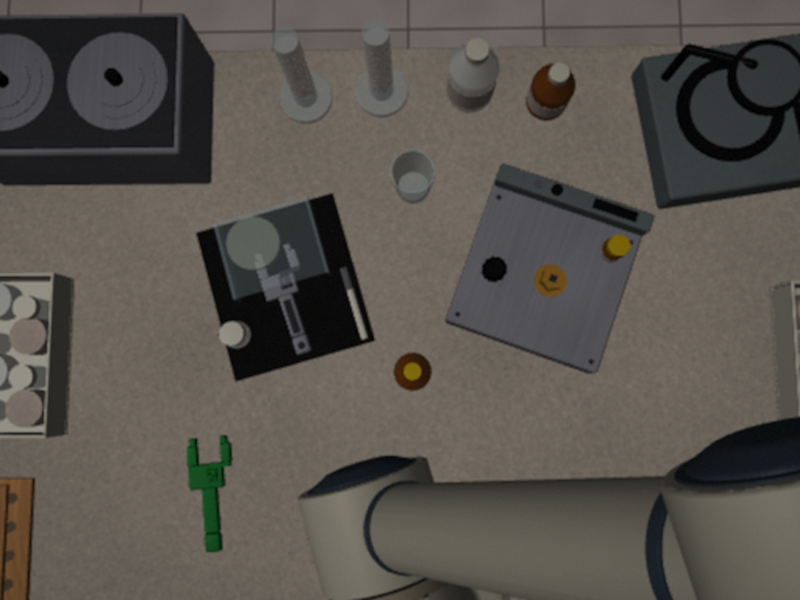

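The top view has two wrench shapes: a green one at about (210,490) and a steel one at about (285,300), with its head under the clear riser and its handle sticking out. The steel one fits the description. The brass plug is at (550,280); the black cap at (494,268) is the vent. I'll confirm with metric rectified crops.

```bash
cat > util.py <<'E'
import numpy as np, cv2
from rig import arm
def project(name,P):
    c=arm.get_calibration(name); T=np.linalg.inv(c["cam_to_world"]); P=np.atleast_2d(P)
    q=(T[:3,:3]@P.T+T[:3,3:])
    q=c["intrinsics"]@q; return (q[:2]/q[2]).T
def topix(name,px,z):
    c=arm.get_calibration(name); T=np.array(c["cam_to_world"])
    d=T[:3,:3]@np.linalg.inv(c["intrinsics"])@np.array([px[0],px[1],1.]); return T[:3,3]+d*(z-T[2,3])/d[2]
def rectify(im,name,cx,cy,z,half=.15,n=400,grid=True):
    # up = +x, left = +y
    w=[(cx+half,cy+half,z),(cx+half,cy-half,z),(cx-half,cy-half,z),(cx-half,cy+half,z)]
    H=cv2.getPerspectiveTransform(project(name,w).astype(np.float32),np.float32([[0,0],[n,0],[n,n],[0,n]]))
    o=cv2.warpPerspective(im,H,(n,n),flags=cv2.INTER_CUBIC)
    o=cv2.convertScaleAbs(o,alpha=1.5,beta=10)
    if grid:
        for a in np.arange(np.ceil((cx-half)/.05)*.05,cx+half,.05):
            r=int((cx+half-a)/(2*half)*n); cv2.line(o,(0,r),(8,r),(0,0,255),1); cv2.putText(o,f"{a:.2f}",(10,r+4),0,.35,(0,0,255))
        for a in np.arange(np.ceil((cy-half)/.05)*.05,cy+half,.05):
            r=int((cy+half-a)/(2*half)*n); cv2.line(o,(r,0),(r,8),(0,0,255),1); cv2.putText(o,f"{a:.2f}",(r-12,20),0,.35,(0,0,255))
    return o
E
python3 - <<'E'
from util import *
im=cv2.imread("pics/raw_top0.png"); s=cv2.imread("pics/raw_scene0.png")
A=[rectify(im,"top",.48,.22,.018,.12),rectify(im,"top",.53,-.20,.083,.05)]
B=[rectify(s,"scene",.48,.22,.018,.12),rectify(s,"scene",.53,-.20,.083,.05)]
o=np.vstack([np.hstack(A),np.hstack(B)])
cv2.imwrite("pics/rect.png",cv2.resize(o,(600,600),interpolation=cv2.INTER_AREA))
E
```

```text
(no output)
```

View pics/rect.png

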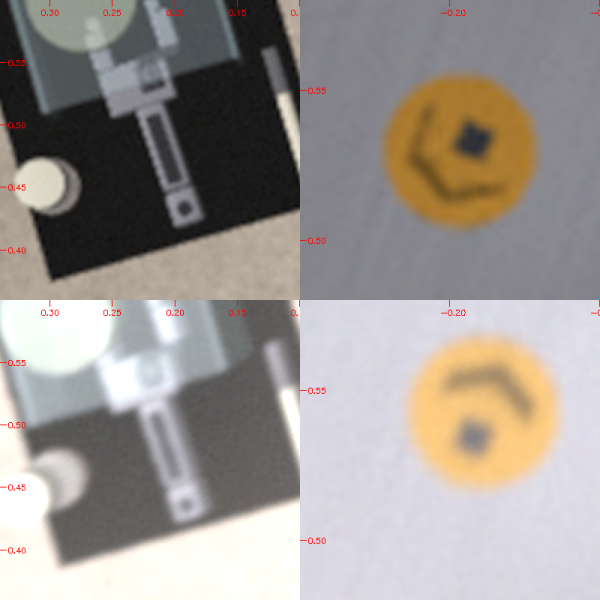

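The crop confirms it: the steel wrench lies with its handle on the black mat, end at about x=.42, y=.19 and yaw of about 19°. The plug has a dark square mark on its top, which triangulates to the same spot in both views at z=.083, about (.5335,-.208). I'll refine both by fitting and check with an overlay.

```bash
cat >> util.py <<'E'
def wrench_pts(x,y,yaw,zb,gap=.038):
    b=lambda x0,x1,y0,y1:np.array([(x0,y0),(x1,y0),(x1,y1),(x0,y1)])/1e3
    g=gap*1e3; parts=[b(-160,-60,-12,12),b(-60,-21,-24,32),b(-21,22,16,32),b(-21,22,-g,16-g),b(-48,-28,-16,0)]
    c,s=np.cos(yaw),np.sin(yaw); R=np.array([[c,-s],[s,c]])
    return [np.c_[p@R.T+[x,y],np.full(4,zb+.014)] for p in parts]
def hexa(x,y,yaw,z):
    a=yaw+np.pi/6+np.arange(6)*np.pi/3  # corners; flats parallel to yaw
    a=yaw+np.arange(6)*np.pi/3
    r=.032/np.sqrt(3); return np.c_[x+r*np.cos(a),y+r*np.sin(a),np.full(6,z)]
def draw(o,polys,cx,cy,z,half,name,col=(0,255,0)):
    n=o.shape[0]
    w=[(cx+half,cy+half,z),(cx+half,cy-half,z),(cx-half,cy-half,z),(cx-half,cy+half,z)]
    H=cv2.getPerspectiveTransform(project(name,w).astype(np.float32),np.float32([[0,0],[n,0],[n,n],[0,n]]))
    for p in polys:
        q=cv2.perspectiveTransform(project(name,p).astype(np.float32)[None],H)[0]
        cv2.polylines(o,[np.int32(q*8)],True,col,1,cv2.LINE_AA,3)
E
python3 - <<'E'
from util import *
im=cv2.imread("pics/raw_top0.png"); s=cv2.imread("pics/raw_scene0.png")
# handle fit
res={}
for nm,I,th in(("top",im,None),("scene",s,None)):
    n=960; half=.12; o=rectify(I,nm,.48,.22,.018,half,n,False); g=cv2.cvtColor(o,cv2.COLOR_BGR2GRAY)
    m=np.zeros_like(g); cv2.fillPoly(m,[np.int32(np.array([(150,112),(178,106),(212,215),(196,236),(172,232)])*3.2)],255)
    t,b=cv2.threshold(g[m>0].reshape(-1,1),0,255,cv2.THRESH_OTSU); bb=((g>t)&(m>0)).astype(np.uint8)
    bb=cv2.morphologyEx(bb,cv2.MORPH_CLOSE,np.ones((45,45)))
    c=max(cv2.findContours(bb,0,2)[0],key=cv2.contourArea); p=cv2.boxPoints(cv2.minAreaRect(c))
    W=np.c_[.48+half-p[:,1]*2*half/n,.22+half-p[:,0]*2*half/n]; W=W[np.argsort(W[:,0])]
    lo,hi=W[:2].mean(0),W[2:].mean(0); d=hi-lo; yaw=np.arctan2(d[1],d[0])
    print(nm,t,"end",lo.round(4),"yaw",np.degrees(yaw).round(2),"width",np.linalg.norm(W[0]-W[1]).round(4),"org",(lo+.16*d/np.linalg.norm(d)).round(4)); res[nm]=(*(lo+.16*d/np.linalg.norm(d)),yaw)
# plug mark
for nm,I in(("top",im),("scene",s)):
    n=1000;half=.05;o=rectify(I,nm,.53,-.20,.083,half,n,False); hsv=cv2.cvtColor(o,cv2.COLOR_BGR2HSV)
    u,v=project(nm,[[.5335,-.208,.083]])[0]
    br=(hsv[...,1]>110).astype(np.uint8); M=cv2.moments(br,True); 
    R=n/100
    px=((.53+half-.5335)/.1*n,(-.20+half+.208)/.1*n); g=cv2.cvtColor(o,cv2.COLOR_BGR2GRAY).astype(float)
    yy,xx=np.mgrid[:n,:n]; w=(np.hypot(yy-px[0],xx-px[1])<75)*np.clip(np.percentile(g,20)*.75-g,0,None)
    print(nm,"mark",(.53+half-(w*yy).sum()/w.sum()*.0001).round(4),(-.20+half-(w*xx).sum()/w.sum()*.0001).round(4),
     "disc px",M["m10"]/M["m00"],M["m01"]/M["m00"],"diam mm",2*np.sqrt(M["m00"]/np.pi)*.1)
x,y,yaw=res["top"]
P=(.5335,-.208)
rows=[]
for nm,I in(("top",im),("scene",s)):
    a=rectify(I,nm,.51,.22,.018,.12,560); draw(a,wrench_pts(x,y,yaw,.004),.51,.22,.018,.12,nm)
    b=rectify(I,nm,.53,-.20,.083,.035,560); 
    draw(b,[hexa(*P,np.radians(-20),.083)],.53,-.20,.083,.035,nm); draw(b,[hexa(*P,np.radians(-20),.061)],.53,-.20,.083,.035,nm,(255,0,0))
    rows.append(np.hstack([a,b]))
cv2.imwrite("pics/fit.png",cv2.resize(np.vstack(rows),(600,600),interpolation=cv2.INTER_AREA))
E
```

```text
top 78.0 end [0.4211 0.1889] yaw 18.43 width 0.025 org [0.5729 0.2395]
scene 161.0 end [0.411  0.1843] yaw 14.53 width 0.0266 org [0.5659 0.2245]
top mark 0.5331 -0.2078 disc px 530.7665607222029 504.06016933308405 diam mm 48.82179932900324
scene mark 0.5343 -0.2078 disc px 611.5399691936223 373.62152283418675 diam mm 39.105298300922954
```

View pics/fit.png

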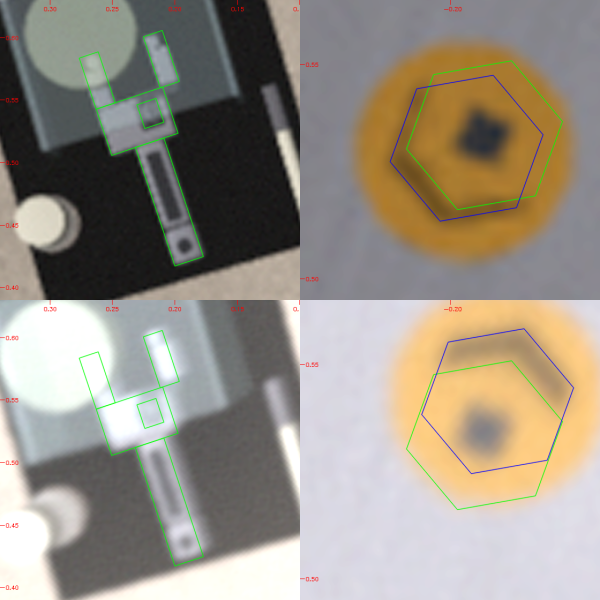

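The top-view fit is very good (wrench at (.573,.2395), yaw 18.4°, gap about 38 mm), and the hexagon fits at −20° mod 60 with its top at (.5337,−.2078). Turning with the handle starting toward world 220° (wrench yaw 40°) and sweeping to about −38° clears the vent, console and vial. Now I'll check IK, then grasp, slide and lift.

```bash
cat >> util.py <<'E'
PLUG=np.array([.5337,-.2078])
def rot(deg,sgn=1):
    a=np.radians(deg); x=sgn*np.array([np.cos(a),np.sin(a),0]); z=np.array([0,0,-1.]); return np.c_[x,np.cross(z,x),z]
def wp(org,deg,x,y=0.):
    a=np.radians(deg); return np.array(org)+[x*np.cos(a)-y*np.sin(a),x*np.sin(a)+y*np.cos(a)]
E
python3 - <<'E'
from util import *
org=(.5729,.2395);w=18.43
for s in(1,-1):
    for o,a,x,z in((org,w,-.082,.007),(org,w,-.182,.007),(PLUG,40,-.082,.063),(PLUG,40,-.12,.063),(PLUG,0,-.12,.063),(PLUG,-42,-.12,.063)):
        q=arm.solve_ik([*wp(o,a,x),z],rot(a,s)); print(s,a,x,None if q is None else np.round(q,0))
s=1 if arm.solve_ik([*wp(org,w,-.082),.007],rot(w,1)) is not None else -1
E
```

```text
1 18.43 -0.082 [ 17.  38. 100.  -0.  42.  89.]
1 18.43 -0.182 [ 17.  34. 114.  -0.  31.  88.]
1 40 -0.082 [-35.  33.  98.  -0.  49.  15.]
1 40 -0.12 [-39.  32. 100.  -0.  48.  11.]
1 0 -0.12 [-34.  29. 109.  -0.  42.  56.]
1 -42 -0.12 [-23.  29. 109.  -0.  42. 109.]
-1 18.43 -0.082 [ 17.  38. 100.  -0.  42. -91.]
-1 18.43 -0.182 [ 17.  34. 114.  -0.  31. -92.]
-1 40 -0.082 [ -35.   33.   98.   -0.   49. -165.]
-1 40 -0.12 [ -39.   32.  100.   -0.   48. -169.]
-1 0 -0.12 [ -34.   29.  109.   -0.   42. -124.]
-1 -42 -0.12 [-23.  29. 109.  -0.  42. -71.]
```

Run:
```python
from util import *
org=(.5729,.2395);w=18.43; R=rot(w)
p=wp(org,w,-.082)
arm.move_to([*p,.15],R); arm.grip(.05)
arm.move_l([*p,.007],R,feed=.15); print(arm.current_t(),arm.current_force())
arm.grip(0.0); print("w",arm.current_width(),arm.current_grasp_force(),arm.current_t())
q=wp(org,w,-.182)
arm.move_l([*q,.0075],R,feed=.08); print(arm.current_force(),arm.current_width())
arm.move_l([*q,.17],R,feed=.15); print(arm.current_t(),arm.current_force(),arm.current_torque(),arm.current_width())
ee=arm.current_ee_pos(); print(ee)
I=arm.snapshot("top")[:,:,::-1].copy(); S=arm.snapshot("scene")[:,:,::-1].copy()
cv2.imwrite("pics/raw_top1.png",I)
zb=.17-.003; o=wp(ee[:2],w,.082); c=wp(o,w,-.06)
out=[]
for nm,X in(("top",I),("scene",S)):
    a=rectify(X,nm,*c,zb+.014,.13,400); draw(a,wrench_pts(*o,np.radians(w),zb),*c,zb+.014,.13,nm); out.append(a)
cv2.imwrite("pics/lift.png",np.hstack(out))
```

```text
4.9167 [0.11728656 0.2804663  0.3311649 ]
w 0.023550022714365012 29.998446106910706 5.4333
[-0.47886961 -0.0458788  -2.67234291] 0.023575374782490437
8.0667 [ 0.11471491  0.95475618 -2.24302619] [-0.03295891  0.04035462 -0.01459698] 0.02365929323038042
[0.39978373 0.18181874 0.16936031]
```

View pics/lift.png

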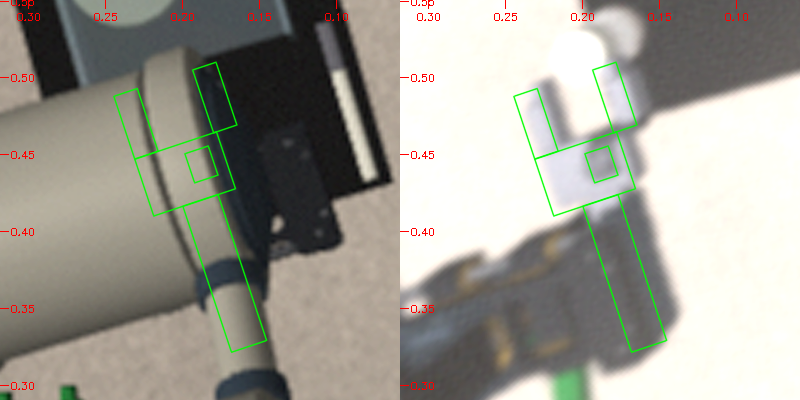

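The wrench is held level: the scene crop shows the head at about (585,190) matching the model, gap about 38–40 mm. Next I'll carry it over and lower it round the plug with a force guard.

Run:
```python
from util import *
w=40.; R=rot(w); P=np.array([.5333,-.2078])
o=wp(P,w,-.002,.0037); p=wp(o,w,-.082)
arm.move_to([*p,.19],R); arm.move_l([*p,.092],R,feed=.15)
f0=arm.current_force(); print(arm.current_t(),f0,arm.current_ee_pos()-[*p,.092])
z=.092
while z>.0635:
    z=max(z-.0035,.0635); arm.move_l([*p,z],R,feed=.06); f=arm.current_force()
    if (f-f0)[2]>4 or np.hypot(*(f-f0)[:2])>5: print("contact",z,f-f0); break
print(z,arm.current_force()-f0,arm.current_torque(),arm.current_ee_pos(),arm.current_t())
S=arm.snapshot("scene")[:,:,::-1].copy(); I=arm.snapshot("top")[:,:,::-1].copy()
out=[]
for nm,X in(("top",I),("scene",S)):
    c=wp(o,w,-.03); a=rectify(X,nm,*c,.074,.08,400); draw(a,wrench_pts(*o,np.radians(w),z-.003),*c,.074,.08,nm); draw(a,[hexa(*P,np.radians(-20),.083)],*c,.074,.08,nm,(255,0,0)); out.append(a)
cv2.imwrite("pics/fitted.png",np.hstack(out))
```

```text
10.6083 [ 0.80264821 -0.09681551 -2.99082875] [ 5.06140408e-04 -1.87502392e-05  6.67679907e-04]
0.0635 [-0.46112119  0.70952943  0.50806494] [-0.02907323  0.03447103  0.02789524] [ 0.46659106 -0.25898803  0.06352744] 12.8583
```

View pics/fitted.png

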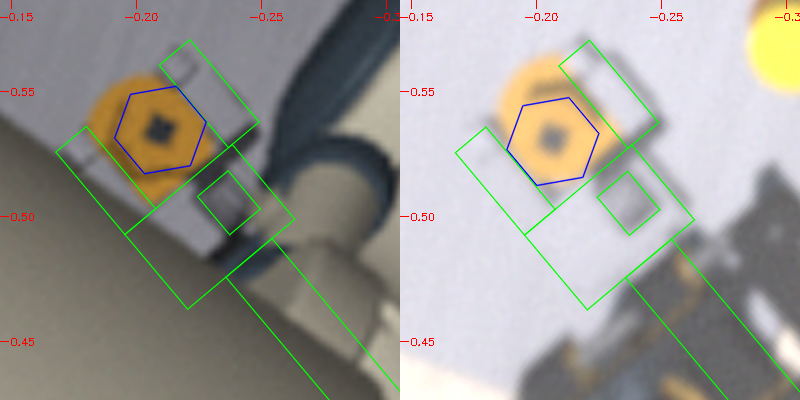

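Seated: force is unchanged at z=.0635, and both views show the plug (at (160,130) and (552,138)) between the jaws with the square worm visible behind it. Now release and rub the worm.

```bash
cat > rub.py <<'E'
from util import *
import sys
P=np.array([.5333,-.2078])
def rub(w,n,target=11,y=-.006,x0=-.050,x1=-.036,zc=.0815):
    R=rot(w); at=lambda x,z:[*wp(P,w,x,y),z]
    u=np.array([np.cos(np.radians(w)),np.sin(np.radians(w)),0])
    arm.move_to(at(x0,.11),R); arm.move_l(at(x0,.086),R,feed=.15); f0=arm.current_force()
    for k in range(n):
        z=zc+.001; arm.move_l(at(x0,z),R,feed=.1); L=[]
        while z>.0745:
            fz=(arm.current_force()-f0)[2]
            if fz>target-2: break
            z-=.0005; arm.move_l(at(x0,z),R,feed=.05)
        zc=z
        for x in np.linspace(x0,x1,4)[1:]:
            arm.move_l(at(x,z),R,feed=.06); f=arm.current_force()-f0; L.append((round(f@u,1),round(f[2],1)))
            if f[2]>target+2: z+=.0003
            elif f[2]<target-2: z-=.0003
        print(k,"press",round(fz,1),"z",round(zc,4),L,round(arm.current_t(),1),flush=True)
        arm.move_l(at(x1,zc+.004),R,feed=.15); arm.move_l(at(x0,zc+.004),R,feed=.15)
E
python3 - <<'E'
from rub import *
R=rot(40.); p=arm.current_ee_pos()
arm.grip(.05); arm.move_l([p[0],p[1],.12],R,feed=.2); arm.grip(0.); print(arm.current_t(),arm.current_width())
rub(40.,2)
E
```

```text
14.825 0.0005450027078276921
0 press 11.3 z 0.0805 [(np.float64(-2.2), np.float64(11.7)), (np.float64(-2.1), np.float64(12.0)), (np.float64(-2.6), np.float64(12.1))] 17.4
1 press 11.9 z 0.0805 [(np.float64(-1.9), np.float64(11.4)), (np.float64(-2.6), np.float64(11.5)), (np.float64(-3.2), np.float64(11.7))] 19.4
```

Run:
```python
from rub import *
rub(40.,3)
R=rot(40.); p=arm.current_ee_pos(); arm.move_l([p[0]-.06,p[1]-.05,.14],R,feed=.25); print(arm.current_t())
S=arm.snapshot("scene")[:,:,::-1].copy(); I=arm.snapshot("top")[:,:,::-1].copy()
out=[];o=wp(P,40,0)
for nm,X in(("top",I),("scene",S)):
    c=wp(o,40,-.03); a=rectify(X,nm,*c,.074,.08,400); draw(a,wrench_pts(*o,np.radians(40),.06,.033),*c,.074,.08,nm);  out.append(a)
cv2.imwrite("pics/rub1.png",np.hstack(out))
```

```text
0 press 9.3 z 0.0805 [(np.float64(-0.3), np.float64(8.2)), (np.float64(-1.1), np.float64(10.5)), (np.float64(-1.5), np.float64(10.8))] 22.5
1 press 9.5 z 0.0805 [(np.float64(-0.1), np.float64(8.3)), (np.float64(-1.1), np.float64(11.1)), (np.float64(-3.2), np.float64(9.9))] 24.5
2 press 10.1 z 0.0805 [(np.float64(-4.3), np.float64(9.8)), (np.float64(-5.6), np.float64(9.9)), (np.float64(-6.2), np.float64(10.2))] 26.5
27.5
```

View pics/rub1.png

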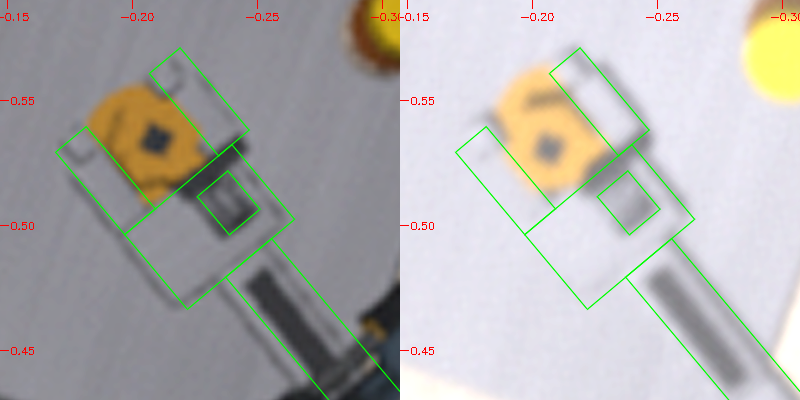

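The jaws look nearly closed: the lateral force rose to 6 N on the last stroke, and the moving jaw is at (195,110). The wrench sits about 4 mm toward +y of the model, so I'll measure the gap in a crop aligned to the wrench.

```bash
cat >> util.py <<'E'
def wcrop(im,name,org,deg,z,x0=-.07,x1=.03,y0=-.05,y1=.05,s=4000):
    # columns: wrench -y to the right ; rows: wrench +x up
    C=[(x1,y1),(x1,y0),(x0,y0),(x0,y1)]; w=[[*wp(org,deg,a,b),z] for a,b in C]; W,Hh=int((y1-y0)*s),int((x1-x0)*s)
    H=cv2.getPerspectiveTransform(project(name,w).astype(np.float32),np.float32([[0,0],[W,0],[W,Hh],[0,Hh]]))
    o=cv2.convertScaleAbs(cv2.warpPerspective(im,H,(W,Hh),flags=cv2.INTER_CUBIC),alpha=1.6)
    for a in np.arange(-.04,.05,.01):
        c=int((y1-a)*s); cv2.line(o,(c,0),(c,6),(0,0,255),1); cv2.putText(o,f"{a*1e3:.0f}",(c-8,18),0,.35,(0,0,255))
    for a in np.arange(-.06,.03,.01):
        c=int((x1-a)*s); cv2.line(o,(0,c),(6,c),(0,0,255),1); cv2.putText(o,f"{a*1e3:.0f}",(8,c+4),0,.35,(0,0,255))
    return o
E
python3 - <<'E'
from util import *
S=arm.snapshot("scene")[:,:,::-1].copy(); I=arm.snapshot("top")[:,:,::-1].copy()
cv2.imwrite("pics/raw_top2.png",I);cv2.imwrite("pics/raw_scene2.png",S)
P=(.5333,-.2078)
a=wcrop(I,"top",P,40,.074);b=wcrop(S,"scene",P,40,.074); b=cv2.convertScaleAbs(b,alpha=.62)
cv2.imwrite("pics/gap.png",np.hstack([a,b]))
E
```

```text
(no output)
```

View pics/gap.png

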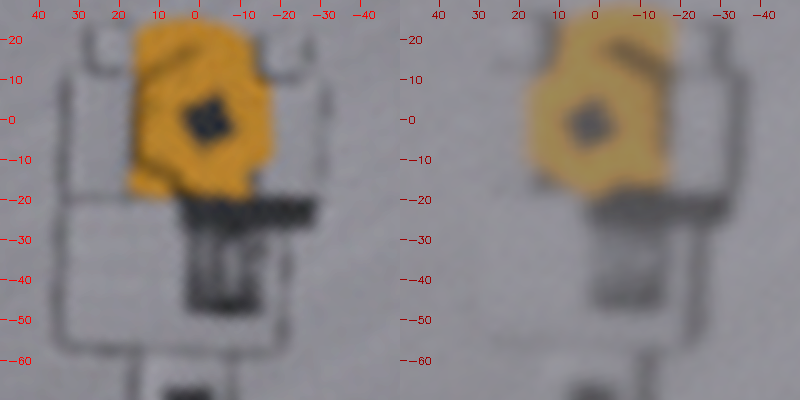

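Run:
```python
from rub import *
rub(40.,2,target=14)
R=rot(40.); p=arm.current_ee_pos(); arm.move_l([p[0]-.06,p[1]-.05,.14],R,feed=.25); print(arm.current_t())
S=arm.snapshot("scene")[:,:,::-1].copy(); I=arm.snapshot("top")[:,:,::-1].copy()
cv2.imwrite("pics/raw_top3.png",I);cv2.imwrite("pics/raw_scene3.png",S)
out=[]
for f in("raw_top2","raw_top3"):
    X=cv2.imread(f"pics/{f}.png"); a=wcrop(X,"top",P,40,.074,s=8000); g=cv2.cvtColor(a,cv2.COLOR_BGR2GRAY).astype(float)
    pr=g[int((.03-.005)*8000):int((.03+.008)*8000)].mean(0)   # x +5..-8 : jaws
    ys=50-np.arange(len(pr))/8
    for lo,hi in((28,40),(-38,-25)):
        m=(ys>lo)&(ys<hi); k=np.where(m)[0]; d=np.clip(np.median(pr[k])-pr[k],0,None)**2; print(f,"edge",(d*ys[k]).sum()/d.sum())
    hd=g[int((.03+.03)*8000):int((.03+.05)*8000)].mean(0)
    for lo,hi in((28,42),(-30,-19)):
        m=(ys>lo)&(ys<hi); k=np.where(m)[0]; d=np.clip(np.median(hd[k])-hd[k],0,None)**2; print(f,"head",(d*ys[k]).sum()/d.sum())
```

```text
0 press 17.8 z 0.08 [(np.float64(-7.5), np.float64(17.9)), (np.float64(-5.9), np.float64(12.9)), (np.float64(-6.8), np.float64(13.6))] 30.7
1 press 18.9 z 0.08 [(np.float64(-7.2), np.float64(19.1)), (np.float64(-7.6), np.float64(14.0)), (np.float64(-8.8), np.float64(14.2))] 32.7
33.725
raw_top2 edge 33.89187075906205
raw_top2 edge -30.717940369880946
raw_top2 head 35.4703519838406
raw_top2 head -21.15914070146136
raw_top3 edge 33.89732864246868
raw_top3 edge -30.73819444619186
raw_top3 head 35.525142751005426
raw_top3 head -21.13932775253913
```

The gap hasn't changed after 28 mm more rubbing (jaw outlines 64.6 mm apart, about 32 mm gap), so the jaws are shut on the hexagon. The wrench yaw is about 37.7°. Now I'll straddle the handle and turn clockwise, monitoring the torque.

Run:
```python
from util import *
a=[topix("top",np.array(p)/1.5625,.06) for p in((447,322),(597,371))]; d=a[0]-a[1]; print("plate yaw",np.degrees(np.arctan2(d[1],d[0]))-90,np.linalg.norm(d[:2]))
C=wp((.5333,-.2078),40,0,.0016); r=-.115; z=.0645
go=lambda t,z=z:[*wp(C,t,r),z]
arm.move_to(go(37.7,.13),rot(37.7)); arm.grip(.0285)
arm.move_l(go(37.7,.085),rot(37.7),feed=.2); arm.move_l(go(37.7),rot(37.7),feed=.06)
f0=arm.current_force();m0=arm.current_torque(); print(arm.current_t(),f0,arm.current_width())
for t in np.r_[np.arange(33,-5,-7.)]:
    arm.move_l(go(t),rot(t),feed=.06); f=arm.current_force()-f0;m=arm.current_torque()-m0
    rr=arm.current_ee_pos()[:2]-C; T=rr[0]*f[1]-rr[1]*f[0]
    print(t,f.round(2),"T",round(T,3),"m",m.round(2),round(arm.current_t(),1))
    if abs(T)>.75 : break
```

```text
plate yaw -18.383584684570664 0.24534920167311652
35.55 [-0.2661338  -0.96611813 -0.3409352 ] 0.02860228175760076
33.0 [ 0.67  1.15 -0.69] T -0.069 m [0.13 0.15 0.01] 35.9
26.0 [-0.32 -0.21  0.17] T 0.005 m [0.1  0.17 0.02] 36.2
19.0 [-0.72 -0.19  0.07] T -0.006 m [0.14 0.13 0.02] 36.6
12.0 [0.38 0.6  0.25] T -0.058 m [ 0.15  0.15 -0.05] 37.0
5.0 [1.48 0.57 0.1 ] T -0.05 m [0.07 0.15 0.02] 37.4
-2.0 [ 0.41 -0.06  0.06] T 0.005 m [-0.02  0.08  0.02] 37.8
```

Run:
```python
from util import *
S=arm.snapshot("scene")[:,:,::-1].copy(); I=arm.snapshot("top")[:,:,::-1].copy()
C=wp((.5333,-.2078),40,0,.0016); out=[]
for nm,X in(("top",I),("scene",S)):
    c=C-[.04,0]; a=rectify(X,nm,*c,.074,.11,400); draw(a,wrench_pts(*C,np.radians(-1),.06,.032),*c,.074,.11,nm); out.append(a)
cv2.imwrite("pics/mid.png",np.hstack(out))
```

View pics/mid.png

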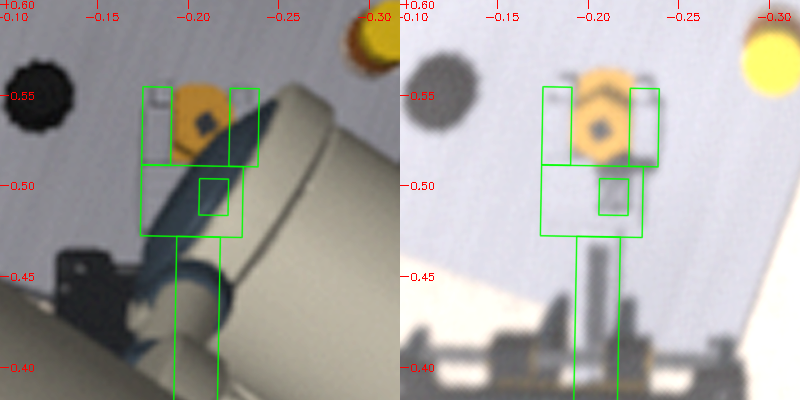

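The turn is working: the plug and wrench have followed to yaw of about −1° (mark at (205,125), hexagon flats along the jaws). Continuing to about −36°, i.e. plug ≈1.35 rad relative to the plate axes at −18.4°.

Run:
```python
from util import *
C=wp((.5333,-.2078),40,0,.0016); r=-.115; z=.0645
go=lambda t,z=z:[*wp(C,t,r),z]
F=[]
for t in(-9,-16,-23,-30,-37):
    arm.move_l(go(t),rot(t),feed=.06); rr=arm.current_ee_pos()[:2]-C
    T=[]
    for _ in range(5):
        f=arm.current_force(); T.append(rr[0]*f[1]-rr[1]*f[0]); arm.sleep(.04)
    print(t,np.mean(T).round(3),f.round(2),round(arm.current_t(),1))
t=-35.8; arm.move_l(go(t),rot(t),feed=.03); arm.move_l(go(t,.13),rot(t),feed=.1)
e=arm.current_ee_pos(); arm.move_l([e[0]-.05,e[1]+.06,.2],rot(t),feed=.25); print(arm.current_t())
S=arm.snapshot("scene")[:,:,::-1].copy(); I=arm.snapshot("top")[:,:,::-1].copy()
cv2.imwrite("pics/raw_top4.png",I);cv2.imwrite("pics/raw_scene4.png",S)
out=[]
for nm,X in(("top",I),("scene",S)):
    c=C-[.03,-.02]; a=rectify(X,nm,*c,.074,.1,400); draw(a,wrench_pts(*C,np.radians(-36),.06,.032),*c,.074,.1,nm); out.append(a)
cv2.imwrite("pics/end.png",np.hstack(out))
```

```text
-9 0.148 [ 0.73 -1.01 -0.29] 38.5
-16 0.116 [ 0.52 -1.32 -0.55] 39.1
-23 0.126 [ 1.01 -1.52  0.35] 39.6
-30 0.154 [ 0.25 -1.59 -1.09] 40.2
-37 0.2 [-0.65 -1.45  0.07] 40.8
42.4583
```

View pics/end.png

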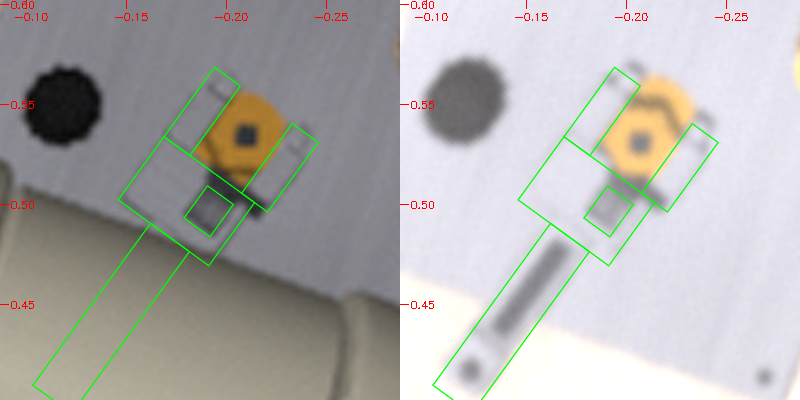

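The wrench lies flat at about −36°, closed on the plug (at (245,135) and (640,142)), matching the overlay. It was rotated about 1.29 rad from a start of about 0.07 (0–0.5 by the spec), so the plug should be at about 1.35 rad. The arm is clear, so I'm handing in.

```bash
python3 -c "
from rig import arm
print(arm.current_t(),arm.sign_off())"
```

```text
the job is handed in; nothing more can be done
42.5583 None
```

I handed the job in at 42.6 s. By camera, the wrench lies flat on the plate with its jaws shut on the plug (gap about 32 mm), and the plug is at about 1.35 rad, assuming its zero lines up with the plate. The wrist torque stayed near 0.2 N m, too noisy to confirm half a newton-metre, and the sign-off returned no verdict.

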